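# Push the filter tube home and turn the water back on

### The arm

A 6-joint arm with a two-finger parallel gripper is mounted at the origin on the work surface. World frame = base frame: x ahead of the robot, y to its left, z up, the work surface at z = 0. Lengths are in m, angles in degrees, forces in N, time in s.
With the tool pointing down it reaches from about 0.4 to 0.825 m from the base axis. Payload 7 kg.
Tool frame: the origin (TCP) lies at the very end of the fingers, on their centre line; the grasp point (between the pads) lies 19 mm behind it; z points along the fingers, y is the line along which they close (so a half turn about z gives the same grasp; the last joint's range is limited). The gripper opens to 88 mm and grips with 3 to 60 N. Pads are 19 mm wide; open, the fingers measure 130 mm over their backs; the gripper's body (78 mm by 193 mm) begins 47 mm behind the grasp point.
Start: joints at [-58.837, 20.546, 0.682, 0, -70.136, -16.507], TCP at [0.171, -0.653, 0.227] pointing down, gripper open.
Joint ranges: [-176.03, 176.03], [-82.01, 121.73], [-58.28, 71.71], [-173.87, 95.51], [-174.79, -0.11], [-173.66, 173.66]. Speed limits (degrees/s): [136.94, 136.94, 172.46, 180, 180, 180].

### API

Orientations are given as [roll, pitch, yaw] about the fixed x, y, z axes, in that order (R = Rz(yaw) Ry(pitch) Rx(roll)).
In Python, from plant import ctrl gives the robot as it stands.
- The arm moves only by the tool carry_out, never from a script. Its argument "deltas" is a list that holds one entry, the list of rows, each a list of 5 numbers: the shift along the tool's x, y, z scaled (see below), then the turn about the tool's z scaled (see below), then the opening, from -1 (shut) to 1 (fully open). A call has 1 to 5 rows; each row is the pose to reach, as a shift and turn from the pose commanded when the call began, along the tool's axes at that moment, turning the shorter way round; what a row does not reach only later rows make up. The controller multiplies each number of a shift by 20 cm and each number of a turn by 2 pi rad. A row lasts 1/10 s, in which the tool goes at most 50 mm and 8.59 degrees, less where a joint would pass 70% of its speed; a pose out of reach is approached as far as the arm can. A call with a number of a shift or a turn outside -1 to 1 is refused whole. A call with a gripper value outside its range is refused whole. The fingers move at their own pace and stop on an object; the grip force is fixed at half the most. Time passes only in rows, so rows that repeat a pose let the fingers close. It gives the time, the measured TCP pose, the force, the opening and the grip force at its end, in the units of the state.
- ctrl.get_obs(): the state, without advancing time (a new reading comes with each control period).
- ctrl.snapshot(name): name is "scene" or "top"; returns a dict with "color" (480x640x3 uint8, red, green, blue), "camera_matrix" (3x3 intrinsics, pixels), "R" (3x3) and "t" (3): a world point X has camera coordinates R X + t. Camera axes: x right, y down, z forward; pixel columns grow to the right and rows downward; lengths in m; the calibration is good to about 2 mm. A picture is of the moment at which its call begins. There is no depth.
- ctrl.close_job(): hands the job in; it is judged then, once.
Trained networks look in a picture, given as the dict that the camera call returned (one of the last four; its "shot" number tells which), for a name from the list of things; names that differ only in an ending like _2 or _b are one class to them, and where a whole thing is asked for, a point or a joint stands for the part that bears it (a point fixed in the world has none). Each returns a list of dicts, best first, with "p" (0 to 1); they miss things now and then, are a little off and sometimes report something else, mostly with a low value. They report only what shows in the picture. A call takes as long as a camera call. They do not tell look-alikes from the thing itself.
- ctrl.search_frame(picture, name): "centre" ([column, row] in pixels, amid what is visible of it).
- ctrl.silhouettes(picture, name): "mask" (480x640 bool, what is visible of it) and "centre" ([column, row] in pixels, amid what is visible of it).
- ctrl.spot_point(picture, name): "centre" ([column, row] in pixels: a listed point, or the origin of a listed thing).
The state is a dict: "clock": time; "joint_pos": joint angles; "qvel": joint speeds; "tau": joint torques, N m; "tool_pos": TCP position; "orientation": TCP orientation; "force": force on the tool from outside, world axes, zero at the start; "moment": the same for the moment, N m; "opening": finger opening in m; "gripper_force": force on a finger pad.
Only numpy, scipy, OpenCV 4.12 (cv2) and the standard library are available. Lean on these libraries where they do the work, as an engineer would, in place of code of your own. Each camera call takes 0.05 s, during which the arm holds its last target. There are 200 camera calls.

### The job

Take the white rigid tube out of its black stand and push it tip down into the blue-ringed push-fit port of the water filter, past the drag of the seal until it bottoms out, without forcing it. Only once it is fully home, let go of it and swing the red valve lever a quarter turn to fully open. Leave the mousetrap, soap dish, jug and U-bend where they are, and finish with the tube standing in the port.

Things in the scene. Friction and masses are not known exactly. Their poses are not given: they have to be found in the camera images.
- tube: White rigid tube, 15 mm in diameter, 150 mm tall, 70 g, upright. Origin at the centre of its lower end (chamfered tip), z up the tube. Bare tube from 0 to 95 mm (the black mark at 60 mm is no depth gauge); 95 to 140 mm: round grey check-valve body 28 mm in diameter, to grip by; then a brass stub to 150 mm. Round: its yaw does not matter.
- tube_tip (a point): Centre of the tube's lower end, the same point as the tube's origin.
- tube_grip (a point): Point on the tube's axis 118 mm above its tip, in the middle of the grey 28 mm check-valve  the place to grip.
- stand: Fixed black stand that the tube is in at first: 75 x 75 x 6 mm foot with a round socket 44 mm high overall. Origin at the centre of its underside. The tube stands loosely in the socket, its tip 10 mm above the work surface; it must be lifted straight up by 45 mm to come clear.
- filter_head: Fixed water filter: white 60 x 60 x 40 mm block with an upright white push-fit port on it, and a white cartridge 54 mm in diameter lying from 45 to 245 mm along its +x. Origin under the block's centre, straight below the port. Pressing the tube against the port with more than 35 N damages it.
- port_mouth (a point): Centre of the port's open mouth (blue ring), 85 mm above the work surface, z up the bore. Flared to 23 mm, narrowing within 4 mm to a 17.2 mm bore. The tube slides freely, meets the seal 8 to 24 mm down (differs each time, unknown), drags at about 8 N for 12 mm, then stops solid with the tip 20 to 36 mm below the mouth. The seal stays where pushed.
- valve_lever (a joint): Red quarter-turn lever of the stop valve, rad, about a vertical axis: starts nearly closed (0 to 0.25), 1.571 is fully open, at its stop. Grows counter-clockwise seen from above; at 0 it points along the valve's +y, at 1.571 along its -x. Stays where left; takes about 0.08 N m.
- lever_tab (a point): Centre of the upright red tab at the end of the lever, 60 mm from the lever's axis: 8 mm wide (across the lever) x 18 mm x 30 mm tall, from 59 to 89 mm above the work surface.
- valve: Fixed brass stop valve on a 50 x 50 mm steel foot, 62 mm high, with a copper pipe stub along its +x. Origin at the centre of its underside, on the lever's axis. Valve and stand may be on either side of the filter.
- mousetrap: Small wooden mousetrap, 47 x 98 x 17 mm, loose, to be left alone. Origin under its centre.
- soap_dish: Green ceramic soap dish, 85 x 125 x 26 mm, loose, to be left alone. Origin under its centre.
- jug: Orange plastic jug, about 96 mm in diameter, 100 mm tall, handle on its +y side, loose, to be left alone. Origin under its centre.
- u_bend: Grey plastic U-bend trap lying flat, about 150 x 150 x 50 mm, loose, to be left alone. Origin under its middle.
- seal (a joint): Travel of the seal inside the port, m, hidden from view: 0 as found, grows as the tube drives it down, 0.012 at its end stop (tube fully home). Held by about 8 N of friction plus drag when pushed fast; not sprung.
Things that resemble listed ones, but are neither listed nor needed, are in the scene too. There is more than one size of the tube; the job needs the larger.

How it is judged:
By the outcome, as a careful person would: the job done as asked, in the order asked, and still so for the second after the job is handed in, with the robot touching nothing.
It also fails if it takes over 72 s, if anything falls off the work surface, if the arm or the gripper's body presses on something with over 40 N, if the wrist force passes 120 N, or if a joint passes its speed limit or range.

## Working session

There is one attempt and no reset: what is moved stays moved. The work goes in short steps, Python scripts to look and compute and a tool call to move; the robot and the scene stay as the last step left them, time stands still between calls to the robot, and variables do not carry over. Pictures are saved under pics/ and viewed, at most 10 in all, crops included, and the job is handed in when it is done.

Besides the shell and the picture viewer there is one more tool, called after "Call:" as a command line: name --argument value ..., lists and objects as JSON in quotes. carry_out: Moves the arm, as the interface text tells. Its arguments: {"type":"object","properties":{"deltas":{"type":"array"}},"required":["deltas"]}

```bash
mkdir -p pics; cat > h.py <<'E'
import numpy as np, cv2
from plant import ctrl
def tri(obs):
    # obs: list of (pic, (u,v)) -> world point, residual px
    A=[];b=[]
    for p,c in obs:
        P=np.array(p["camera_matrix"])@np.c_[p["R"],p["t"]]
        for k in (0,1):
            r=c[k]*P[2]-P[k]; r=r/np.linalg.norm(r[:3]); A.append(r[:3]); b.append(-r[3])
    X=np.linalg.lstsq(np.array(A),np.array(b),rcond=None)[0]
    return X,[np.linalg.norm(proj(p,X)-np.array(c)) for p,c in obs]
def proj(p,X):
    q=np.array(p["camera_matrix"])@(np.array(p["R"])@X+np.array(p["t"])); return q[:2]/q[2]
def onz(p,c,z):
    R=np.array(p["R"]);t=np.array(p["t"]);d=R.T@np.linalg.inv(p["camera_matrix"])@np.array([c[0],c[1],1.]);o=-R.T@t
    return o+d*(z-o[2])/d[2]
E
cat > /tmp/a.py <<'E'
from h import *
s=ctrl.snapshot("scene");t=ctrl.snapshot("top")
cv2.imwrite("pics/s.png",s["color"][...,::-1]);cv2.imwrite("pics/t.png",t["color"][...,::-1])
np.save("s.npy",s,allow_pickle=True);np.save("t.npy",t,allow_pickle=True)
for n in ["tube_tip","tube_grip","stand","filter_head","port_mouth","lever_tab","valve","jug","u_bend","soap_dish","mousetrap"]:
    for nm,p in (("s",s),("t",t)):
        print(n,nm,[(np.round(d["centre"]).astype(int).tolist(),round(d["p"],2)) for d in ctrl.spot_point(p,n)][:5])
o=ctrl.get_obs();print(o)
E
PYTHONPATH=. python3 /tmp/a.py
```

```text
Traceback (most recent call last):
  File "h.py", line 1, in <module>
    import numpy as np, cv2
ModuleNotFoundError: No module named 'cv2'
```

```bash
python3 - <<'E'
from h import *
s=cv2.imread("pics/s.png");t=cv2.imread("pics/t.png")
cv2.imwrite("pics/sc.png",cv2.resize(s[180:450,150:510],(800,600),interpolation=cv2.INTER_CUBIC))
cv2.imwrite("pics/tc.png",cv2.resize(t[150:375,170:470],(800,600),interpolation=cv2.INTER_CUBIC))
E
```

```text
(no output)
```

View pics/sc.png

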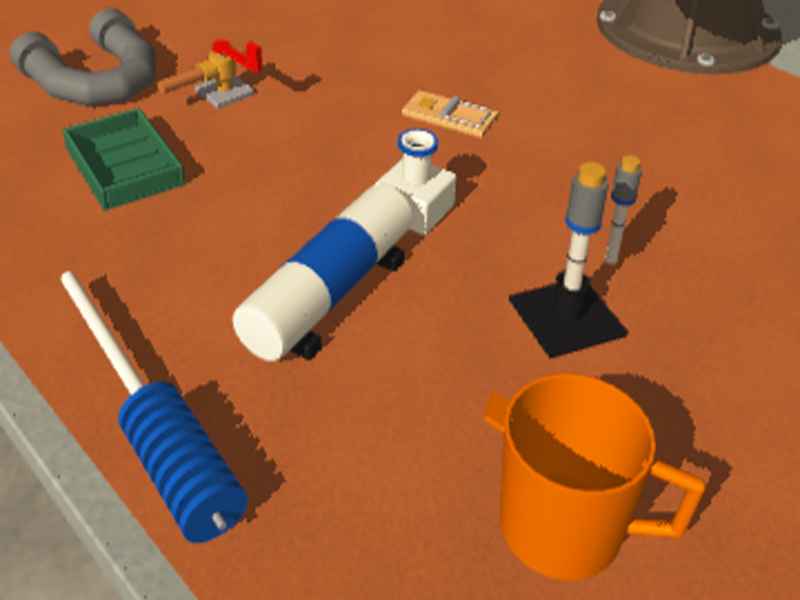

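View pics/tc.png

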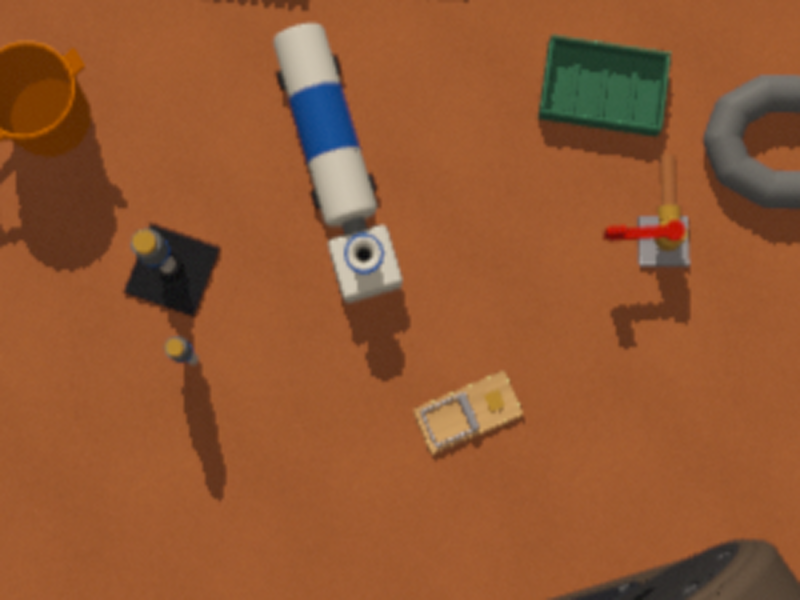

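The scene crop shows the large tube in the black stand (crop 590,200), a smaller bare look-alike behind it (625,200), the port ring at (418,143) and the red lever at (235,55). In the top crop these are at (146,243), (177,348), (364,253) and (613–677,232).
Tube candidates: scene px (416,258), in the stand, thicker and longer; (433,254), standing free and thinner. The first fits, since it is the larger one and stands in the stand.

```bash
python3 - <<'E'
from h import *
s=np.load("s.npy",allow_pickle=True).item();t=np.load("t.npy",allow_pickle=True).item()
for n,a,b in [("brass top",(416.4,256.5),(224.6,241)),("small top",(433,252.5),(236.3,280)),("mouth",(338,244),(306.5,244.7)),("tab",(265.6,204.8),(399.5,237.4)),("tabnn",(264,207),(400,237)),("grip nn",(416,270),(228,247)),("mouthnn",(337,245),(307,244))]:
    X,r=tri([(s,a),(t,b)]);print(n,X.round(3),np.round(r,1))
for n,c,z in [("stand corner",c,0.006) for c in [(149,224),(219,246),(192,315),(125,295)]]+[("block",c,.04) for c in [(328,240),(389,229),(402,289),(342,301)]]+[("vfoot",c,.006) for c in [(640,217),(689,217),(689,268),(639,267)]]+[("axis",(676,231),.065),("tabtop",(611,233),.085),("jug",(30,90),.1),("mtrap",(468,413),.017),("cart end",(300,28),.03)]:
    print(n,onz(t,(c[0]/2.6667+170,c[1]/2.6667+150),z).round(3))
E
```

```text
brass top [0.535 0.239 0.157] [0.2 0.2]
small top [0.447 0.218 0.113] [0.2 0.1]
mouth [0.536 0.047 0.081] [0.1 0.1]
tab [ 0.551 -0.19   0.076] [0.1 0.1]
tabnn [ 0.554 -0.193  0.07 ] [0.3 0.3]
grip nn [0.527 0.237 0.122] [0.1 0.1]
mouthnn [0.538 0.046 0.079] [0. 0.]
stand corner [0.582 0.264 0.006]
stand corner [0.558 0.194 0.006]
stand corner [0.489 0.22  0.006]
stand corner [0.51  0.287 0.006]
block [0.556 0.083 0.04 ]
block [0.566 0.023 0.04 ]
block [0.506 0.012 0.04 ]
block [0.496 0.07  0.04 ]
vfoot [ 0.58  -0.23   0.006]
vfoot [ 0.579 -0.28   0.006]
vfoot [ 0.527 -0.277  0.006]
vfoot [ 0.529 -0.227  0.006]
axis [ 0.554 -0.254  0.065]
tabtop [ 0.549 -0.188  0.085]
jug [0.696 0.362 0.1  ]
mtrap [ 0.386 -0.05   0.017]
cart end [0.777 0.11  0.03 ]
```

Call:
carry_out --deltas '[[[-0.926,0.378,0,0.0407,1],[-0.926,0.378,0,0.0407,1],[-0.926,0.378,0,0.0407,1],[-0.926,0.378,0,0.0407,1],[-0.926,0.378,0,0.0407,1]]]'

```text
clock: 1.7
tool_pos: [0.3349, -0.5302, 0.2269]
orientation: [-180.0, 0.1, -179.7]
force: [0.0, -0.3, 1.0]
opening: 0.0881
gripper_force: 0.0
```

Call:
carry_out --deltas '[[[-0.8,1,0,0,1],[-0.8,1,0,0,1],[-0.8,1,0,0,1],[-0.8,1,0,0,1],[-0.8,1,0,0,1]]]'

```text
clock: 2.2
tool_pos: [0.4878, -0.3364, 0.2269]
orientation: [-180.0, 0.0, 180.0]
force: [1.5, -0.0, -0.2]
opening: 0.0876
gripper_force: 0.0
```

Call:
carry_out --deltas '[[[-0.2,1,0,0,1],[-0.2,1,0,0,1],[-0.2,1,0,0,1],[-0.2,1,0,0,1]]]'

```text
clock: 2.6
tool_pos: [0.5263, -0.14, 0.2268]
orientation: [-180.0, 0.0, 180.0]
force: [0.4, -0.6, 0.3]
opening: 0.0879
gripper_force: 0.0
```

Call:
carry_out --deltas '[[[0,1,0,0,1],[0,1,0,0,1],[0,1,0,0,1],[0,1,0,0,1]]]'

```text
clock: 3.0
tool_pos: [0.5259, 0.06, 0.227]
orientation: [180.0, 0.0, 180.0]
force: [1.1, 0.3, 0.8]
opening: 0.0877
gripper_force: 0.0
```

Call:
carry_out --deltas '[[[0,0.85,0,0,1],[0,0.85,0,0,1],[0,0.85,0,0,1],[0,0.85,0,0,1],[0,0.85,0,0,1]]]'

```text
clock: 3.5
tool_pos: [0.5262, 0.2307, 0.2262]
orientation: [-180.0, -0.0, -179.8]
force: [0.1, -0.8, 0.1]
opening: 0.0875
gripper_force: 0.0
```

Call:
carry_out --deltas '[[[-0.045,0.045,0,0,1],[-0.045,0.045,0.2,0,1],[-0.045,0.045,0.4,0,1],[-0.045,0.045,0.59,0,1],[-0.045,0.045,0.59,0,1]]]'

```text
clock: 4.0
tool_pos: [0.5329, 0.2341, 0.1038]
orientation: [-179.7, -0.4, 179.9]
force: [-0.9, -1.4, -0.9]
opening: 0.0876
gripper_force: 0.0
```

Call:
carry_out --deltas '[[[0,0,0,0,-1],[0,0,0,0,-1],[0,0,0,0,-1],[0,0,0,0,-1],[0,0,0,0,-1]]]'

```text
clock: 4.5
tool_pos: [0.5355, 0.2377, 0.1096]
orientation: [179.9, 0.1, -180.0]
force: [-0.4, -0.9, 0.8]
opening: 0.0533
gripper_force: 0.0
```

Call:
carry_out --deltas '[[[0,0,0,0,-1],[0,0,0,0,-1],[0,0,0,0,-1],[0,0,0,0,-1],[0,0,0,0,-1]]]'

```text
clock: 5.0
tool_pos: [0.5352, 0.2376, 0.1086]
orientation: [180.0, 0.0, -180.0]
force: [0.4, 0.8, 0.4]
opening: 0.0275
gripper_force: 29.9
```

Call:
carry_out --deltas '[[[0,0,-0.1,0,-1],[0,0,-0.2,0,-1],[0,0,-0.3,0,-1],[0,0,-0.4,0,-1],[0,0,-0.55,0,-1]]]'

```text
clock: 5.5
tool_pos: [0.5342, 0.2366, 0.2179]
orientation: [-179.9, -0.2, 180.0]
force: [0.6, 0.8, -0.4]
opening: 0.0276
gripper_force: 29.9
```

Call:
carry_out --deltas '[[[0,-0.2,0,0,-1],[0,-0.4,0,0,-1],[0,-0.6,0,0,-1],[0,-0.8,0,0,-1],[0,-0.955,0,0,-1]]]'

```text
clock: 6.0
tool_pos: [0.5345, 0.0443, 0.2185]
orientation: [-180.0, -0.0, 180.0]
force: [1.2, -0.3, -0.5]
opening: 0.0276
gripper_force: 29.9
```

Call:
carry_out --deltas '[[[0,0,0,0,-1],[0,0,0,0,-1],[0,0,0,0,-1]]]'

```text
clock: 6.3
tool_pos: [0.5352, 0.0467, 0.2185]
orientation: [180.0, -0.0, -180.0]
force: [0.7, -0.2, -1.2]
opening: 0.0276
gripper_force: 29.9
```

```bash
python3 - <<'E'
from h import *
s=ctrl.snapshot("scene");t=ctrl.snapshot("top")
np.save("s2.npy",s,allow_pickle=True);np.save("t2.npy",t,allow_pickle=True)
for n in ["tube_tip","tube_grip","port_mouth"]:
    for nm,p in (("s",s),("t",t)):
        print(n,nm,[(np.round(d["centre"],1).tolist(),round(d["p"],2)) for d in ctrl.spot_point(p,n)][:5])
a=cv2.resize(s["color"][190:290,290:390],(400,400),interpolation=cv2.INTER_CUBIC)
b=cv2.resize(t["color"][195:295,260:360],(400,400),interpolation=cv2.INTER_CUBIC)
cv2.imwrite("pics/c2.png",np.hstack([a,b])[...,::-1])
o=ctrl.get_obs();print(o["tool_pos"],o["force"],o["opening"])
E
```

```text
tube_tip s [([343.6, 232.0], 0.88), ([423.1, 297.4], 0.59), ([206.2, 252.0], 0.59)]
tube_tip t [([422.8, 240.1], 0.36)]
tube_grip s [([429.6, 261.5], 0.93), ([349.2, 231.8], 0.29)]
tube_grip t [([236.8, 280.4], 0.49)]
port_mouth s [([339.3, 242.2], 0.89)]
port_mouth t [([307.6, 243.2], 0.59)]
[0.53515952 0.04669556 0.21850364] [ 0.63869422 -0.00533385 -0.98834419] 0.027739477113027718
```

View pics/c2.png

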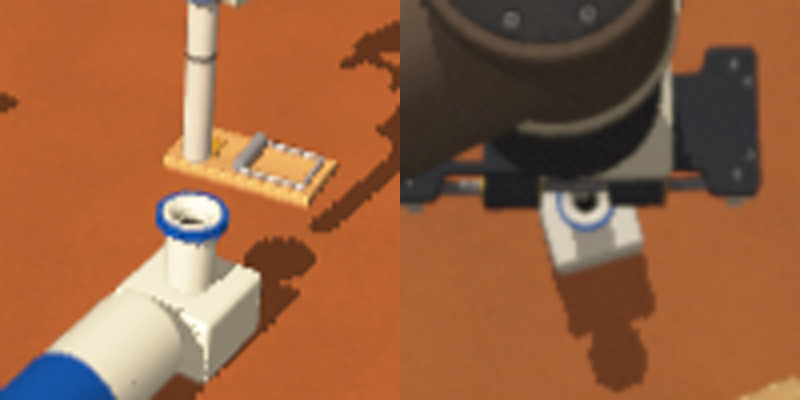

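The left half shows the tube tip at scene px (339.2,229.5), right above the mouth at (338,243). In the top view the hand hides the tube.

```bash
python3 - <<'E'
from h import *
s=np.load("s2.npy",allow_pickle=True).item();t=np.load("t.npy",allow_pickle=True).item()
print("tip",onz(s,(339.3,229.3),.1195).round(4),"mouth s",onz(s,(338,243.2),.085).round(4),"mouth t",onz(t,(306.5,244.7),.085).round(4), "brass t",onz(t,(224.6,241),.16).round(4),"brass s",onz(s,(416.4,256.3),.16).round(4))
# fine scene fit: edges of tube and blue ring
im=s["color"].astype(int)
hsv=cv2.cvtColor(s["color"],cv2.COLOR_RGB2HSV)
def ring(hsv,c):
    m=((hsv[...,0]>100)&(hsv[...,0]<130)&(hsv[...,1]>120)&(hsv[...,2]>60))
    n,l,st,ce=cv2.connectedComponentsWithStats(m.astype(np.uint8))
    for i in range(1,n):
        if st[i,4]>15 and np.hypot(*(ce[i]-c))<30: print("blue",st[i],ce[i].round(1))
ring(hsv,(338,243)); ring(cv2.cvtColor(t["color"],cv2.COLOR_RGB2HSV),(306,245))
for r in (196,200,210,215,220,224,227,229,230,231):
    print(r,[int(c) for c in range(328,350) if im[r,c,2]>100 and hsv[r,c,1]<90])
for X in ([.535,.0467,.1195],[.535,.0467,.1795]): print(proj(s,np.array(X)))
E
```

```text
tip [0.537  0.0489 0.1195] mouth s [0.5379 0.0483 0.085 ] mouth t [0.5351 0.047  0.085 ] brass t [0.5348 0.2392 0.16  ] brass s [0.5383 0.2406 0.16  ]
blue [329 241  18  10  51] [337.4 246.5]
196 [337, 338, 339, 340, 341, 342, 343]
200 [337, 338, 339, 340, 341, 342, 343]
210 [336, 337, 338, 339, 340, 341, 342]
215 [336, 337, 338, 339, 340, 341, 342]
220 [336, 337, 338, 339, 340, 341, 342]
224 [336, 337, 338, 339, 340, 341]
227 [336, 337, 338, 339, 340, 341]
229 [336, 337, 338, 339, 340, 341, 349]
230 [338, 339, 348, 349]
231 [348, 349]
[339.2464052  228.51424243]
[340.62429321 202.99784599]
```

Call:
carry_out --deltas '[[[0,0,0.06,0,-1],[0,0,0.12,0,-1],[0,0,0.17,0,-1],[0,0,0.2,0,-1],[0,0,0.2,0,-1]]]'

```text
clock: 7.2
tool_pos: [0.5343, 0.0458, 0.1771]
orientation: [-179.9, -0.2, 180.0]
force: [-0.5, -1.4, -2.1]
opening: 0.0278
gripper_force: 29.9
```

Call:
carry_out --deltas '[[[0,0,0.01,0,-1],[0,0,0.02,0,-1],[0,0,0.03,0,-1],[0,0,0.04,0,-1],[0,0,0.05,0,-1]]]'

```text
clock: 7.7
tool_pos: [0.536, 0.0461, 0.1704]
orientation: [-180.0, 0.1, -180.0]
force: [-4.3, -2.3, 13.6]
opening: 0.0276
gripper_force: 30.0
```

Call:
carry_out --deltas '[[[0,0,0.005,0,-1],[0,0,0.01,0,-1],[0,0,0.01,0,-1]]]'

```text
clock: 8.0
tool_pos: [0.5358, 0.0462, 0.1684]
orientation: [-180.0, 0.1, -180.0]
force: [-4.7, -1.8, 11.5]
opening: 0.0273
gripper_force: 30.0
```

Call:
carry_out --deltas '[[[0.005,-0.002,0,0,-1],[0.005,-0.002,0.005,0,-1],[0.005,-0.002,0.01,0,-1],[0.005,-0.002,0.01,0,-1]]]'

```text
clock: 8.4
tool_pos: [0.5354, 0.0461, 0.1666]
orientation: [180.0, 0.2, -180.0]
force: [-2.4, -1.7, 12.1]
opening: 0.0274
gripper_force: 30.0
```

Call:
carry_out --deltas '[[[0,0,0.005,0,-1],[0,0,0.01,0,-1],[0,0,0.01,0,-1]]]'

```text
clock: 8.7
tool_pos: [0.5355, 0.046, 0.1647]
orientation: [180.0, 0.2, -180.0]
force: [-3.1, -0.7, 11.1]
opening: 0.0275
gripper_force: 30.0
```

Call:
carry_out --deltas '[[[0.003,-0.001,0.005,0,-1],[0.003,-0.001,0.01,0,-1],[0.003,-0.001,0.01,0,-1]]]'

```text
clock: 9.0
tool_pos: [0.5351, 0.046, 0.1627]
orientation: [180.0, 0.2, -180.0]
force: [-2.3, -1.8, 10.5]
opening: 0.0279
gripper_force: 30.0
```

Call:
carry_out --deltas '[[[0,0,0.005,0,-1],[0,0,0.008,0,-1],[0,0,0.008,0,-1]]]'

```text
clock: 9.3
tool_pos: [0.5353, 0.046, 0.1615]
orientation: [180.0, 0.3, -179.9]
force: [-3.6, -1.9, 13.2]
opening: 0.0277
gripper_force: 30.0
```

Call:
carry_out --deltas '[[[0,0,0.003,0,-1],[0,0,0.005,0,-1],[0,0,0.005,0,-1]]]'

```text
clock: 9.6
tool_pos: [0.5357, 0.0461, 0.1613]
orientation: [180.0, 0.3, -179.9]
force: [-4.1, -1.3, 18.7]
opening: 0.0274
gripper_force: 30.0
```

Call:
carry_out --deltas '[[[0,0,0.003,0,-1],[0,0,0.005,0,-1],[0,0,0.005,0,-1]]]'

```text
clock: 9.9
tool_pos: [0.5365, 0.0462, 0.1612]
orientation: [179.9, 0.4, -179.9]
force: [-4.2, -2.4, 22.1]
opening: 0.0274
gripper_force: 30.0
```

Call:
carry_out --deltas '[[[0.008,0,0,0,-1],[0.008,0,0.003,0,-1],[0.008,0,0.003,0,-1]]]'

```text
clock: 10.2
tool_pos: [0.5358, 0.0463, 0.1612]
orientation: [179.9, 0.5, -179.9]
force: [-2.3, -2.1, 23.5]
opening: 0.028
gripper_force: 30.0
```

Call:
carry_out --deltas '[[[0,0,-0.012,0,-1],[0,0,-0.012,0,-0.15],[0,0,-0.012,0,-0.15],[0,0,-0.012,0,-0.15],[0,0,-0.012,0,-0.15]]]'

```text
clock: 10.7
tool_pos: [0.5318, 0.0458, 0.1583]
orientation: [-180.0, -0.0, -180.0]
force: [-0.3, -0.4, 0.0]
opening: 0.0371
gripper_force: 0.0
```

```bash
python3 - <<'E'
from h import *
s=ctrl.snapshot("scene")
a=cv2.resize(s["color"][180:290,280:390],(600,600),interpolation=cv2.INTER_CUBIC)
cv2.imwrite("pics/c3.png",a[...,::-1])
o=ctrl.get_obs();print(o["tool_pos"],o["force"],o["opening"])
for z in (.085,.122): print(proj(s,np.array([.537,.048,z])))
E
```

```text
[0.53181658 0.04578275 0.15837784] [-0.63486927  1.03425738  1.0561945 ] 0.03730438666515908
[338.2343298  242.98493665]
[339.03341197 228.09118098]
```

View pics/c3.png

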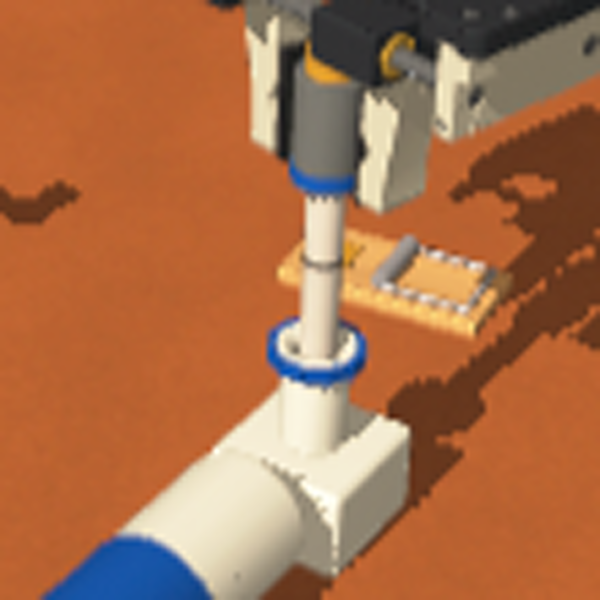

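The tube stands in the port. Its 60 mm mark is at scene row 228.2, which puts the tip at z ≈ 0.062, 23 mm below the mouth, and it no longer moved as the force rose to 23 N, so it is home. Next I release it, go up, and refine the lever geometry.

Call:
carry_out --deltas '[[[0,0,0,0,1],[0,0,0,0,1],[0,0,0,0,1],[0,0,0,0,1],[0,0,0,0,1]]]'

```text
clock: 11.25
tool_pos: [0.532, 0.0457, 0.1588]
orientation: [180.0, -0.0, -180.0]
force: [-0.4, -0.8, -0.3]
opening: 0.0719
gripper_force: 0.0
```

Call:
carry_out --deltas '[[[0,0,-0.1,0,1],[0,0,-0.3,0,1],[0,0,-0.5,0,1],[0,0,-0.5,0,1]]]'

```text
clock: 11.65
tool_pos: [0.5348, 0.0462, 0.2647]
orientation: [179.9, 0.5, -180.0]
force: [0.3, -0.9, -0.2]
opening: 0.0877
gripper_force: 0.0
```

Call:
carry_out --deltas '[[[-0.09,-1,0,-0.24,0.2],[-0.09,-1,0,-0.24,0.2],[-0.09,-1,0,-0.24,0.2],[-0.09,-1,0,-0.24,0.2],[-0.09,-1,0,-0.24,0.2]]]'

```text
clock: 12.15
tool_pos: [0.5498, -0.1571, 0.2585]
orientation: [-180.0, -0.0, -140.4]
force: [-0.6, 0.8, 0.6]
opening: 0.0551
gripper_force: 0.0
```

```bash
python3 - <<'E'
from h import *
s=np.load("s.npy",allow_pickle=True).item();t=np.load("t.npy",allow_pickle=True).item()
h=cv2.cvtColor(t["color"],cv2.COLOR_RGB2HSV)
m=((h[...,0]<6)|(h[...,0]>174))&(h[...,1]>200)&(h[...,2]>120)
m[:, :380]=0;m[:,440:]=0;m[:220]=0;m[255:]=0
v,u=np.nonzero(m);print(len(u))
P=np.array([onz(t,(a,b),.065)[:2] for a,b in zip(u,v)])
c=P.mean(0);w=np.linalg.svd(P-c)[2][0];print(c.round(4),w.round(3),np.ptp(P@w))
for x in range(u.min(),u.max()+1): print(x,v[u==x].tolist(),end=' ')
print(); print("ends",onz(t,(u.min(),v[u==u.min()].mean()),.085).round(4),onz(t,(u.max(),v[u==u.max()].mean()),.065).round(4))
o=ctrl.get_obs();print(o["tool_pos"],o["orientation"],o["joint_pos"].round(1),o["opening"])
E
```

```text
114
[ 0.5546 -0.2262] [-0.003  1.   ] 0.07485135281236657
397 [236, 237] 398 [235, 236, 237] 399 [235, 236, 237] 400 [235, 236, 237] 401 [235, 236, 237] 402 [235, 236, 237] 403 [235, 236, 237] 404 [235, 236, 237, 238, 239] 405 [236, 237, 238, 239] 406 [236, 237, 238, 239] 407 [236, 237, 238, 239] 408 [235, 236, 237, 238, 239] 409 [236, 237, 238] 410 [236, 237, 238] 411 [236, 237, 238] 412 [236, 237, 238] 413 [236, 237, 238] 414 [236, 237, 238] 415 [236, 237, 238] 416 [235, 236, 237, 238] 417 [235, 236, 237, 238] 418 [236, 237, 238] 419 [235, 236, 237, 238] 420 [235, 236, 237, 238] 421 [234, 235, 236, 237, 238, 239] 422 [233, 234, 235, 236, 237, 238, 239] 423 [233, 234, 235, 236, 237, 238, 239] 424 [233, 234, 235, 236, 237, 238, 239] 425 [234, 235, 236, 237] 426 [236] 
ends [ 0.5518 -0.1822  0.085 ] [ 0.5554 -0.2602  0.065 ]
[ 0.54982879 -0.15712529  0.25846766] [-1.79993991e+02 -1.95930174e-02 -1.40425378e+02] [  3.7   9.8  -9.8   0.  -70.4 -54.1] 0.055125719953943296
```

Call:
carry_out --deltas '[[[0.11,-0.15,0,-0.148,-0.1],[0.11,-0.15,0,-0.148,-0.1],[0.11,-0.15,0,-0.148,-0.1],[0.11,-0.15,0,-0.148,-0.1],[0.11,-0.15,0,-0.148,-0.1]]]'

```text
clock: 12.65
tool_pos: [0.5519, -0.1916, 0.2585]
orientation: [180.0, 0.0, -97.4]
force: [-0.3, -0.9, -0.3]
opening: 0.0395
gripper_force: 0.0
```

Call:
carry_out --deltas '[[[0,0,0.4,-0.029,-0.1],[0,0,0.4,-0.029,-0.1],[0,0,0.4,-0.029,-0.1],[0,0,0.4,-0.029,-0.1]]]'

```text
clock: 13.05
tool_pos: [0.5523, -0.1917, 0.1793]
orientation: [180.0, -0.0, -87.3]
force: [0.5, -0.1, -0.0]
opening: 0.0394
gripper_force: 0.0
```

```bash
python3 - <<'E'
from h import *
s=ctrl.snapshot("scene")
cv2.imwrite("pics/c4.png",cv2.resize(s["color"][160:250,215:335],(800,600),interpolation=cv2.INTER_CUBIC)[...,::-1])
o=ctrl.get_obs();print(o["tool_pos"],o["orientation"],o["joint_pos"].round(1),o["opening"])
E
```

```text
[ 0.55305852 -0.19173477  0.18041693] [-1.79903203e+02 -5.46020326e-02 -8.72812948e+01] [  0.   14.1 -14.8   0.1 -61.    2.7] 0.03908337569260831
```

View pics/c4.png

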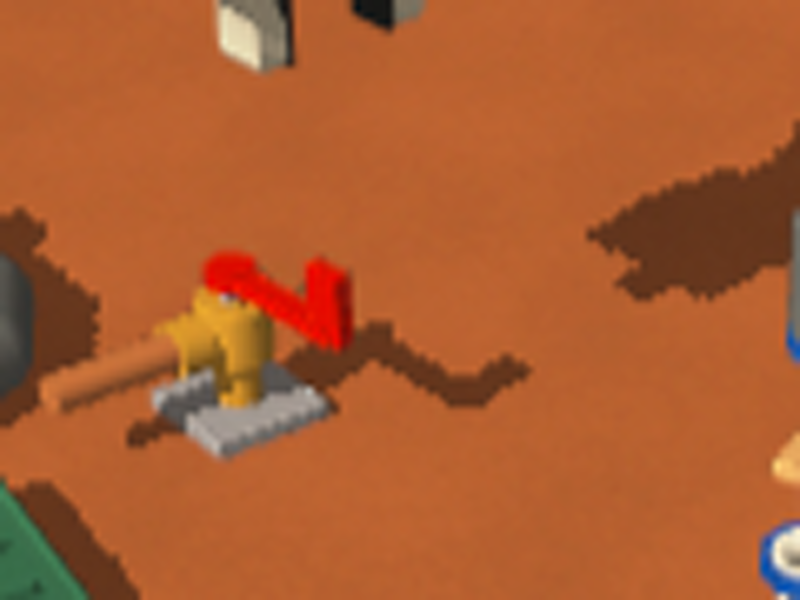

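Call:
carry_out --deltas '[[[0.01,0,0.2,0,-0.1],[0.01,0,0.4,0,-0.1],[0.01,0,0.5,0,-0.1],[0.01,0,0.565,0,-0.1],[0.01,0,0.565,0,-0.1]]]'

```text
clock: 13.6
tool_pos: [0.5524, -0.1935, 0.0658]
orientation: [180.0, -0.0, -87.3]
force: [-0.1, 1.1, 0.7]
opening: 0.0391
gripper_force: 0.0
```

Call:
carry_out --deltas '[[[0,0,0,0,-0.7],[0,0,0,0,-0.7],[0,0,0,0,-0.7],[0,0,0,0,-0.7],[0,0,0,0,-0.7]]]'

```text
clock: 14.1
tool_pos: [0.5523, -0.1934, 0.0663]
orientation: [-180.0, -0.0, -87.2]
force: [0.4, 1.1, -0.3]
opening: 0.014
gripper_force: 0.0
```

Call:
carry_out --deltas '[[[0.003,0.042,0,-0.022,-0.7],[0.012,0.084,0,-0.044,-0.7],[0.026,0.123,0,-0.067,-0.7],[0.046,0.161,0,-0.089,-0.7],[0.046,0.161,0,-0.089,-0.7]]]'

```text
clock: 14.6
tool_pos: [0.52, -0.2044, 0.0661]
orientation: [-180.0, -0.0, -55.1]
force: [-0.3, 0.4, 0.4]
opening: 0.013
gripper_force: 0.0
```

Call:
carry_out --deltas '[[[0.003,0.042,0,-0.022,-0.7],[0.012,0.084,0,-0.044,-0.7],[0.026,0.123,0,-0.067,-0.7],[0.046,0.161,0,-0.089,-0.7],[0.046,0.161,0,-0.089,-0.7]]]'

```text
clock: 15.1
tool_pos: [0.4991, -0.2305, 0.0658]
orientation: [180.0, -0.0, -23.3]
force: [0.4, 0.8, 0.8]
opening: 0.0137
gripper_force: 0.0
```

Call:
carry_out --deltas '[[[0.003,0.042,0,-0.022,-0.7],[0.012,0.084,0,-0.044,-0.7],[0.016,0.098,0,-0.053,-0.7],[0.021,0.112,0,-0.061,-0.7],[0.021,0.112,0,-0.061,-0.7]]]'

```text
clock: 15.6
tool_pos: [0.4944, -0.2523, 0.0657]
orientation: [-180.0, 0.0, -1.5]
force: [-0.5, -0.4, -0.7]
opening: 0.0131
gripper_force: 0.0
```

Call:
carry_out --deltas '[[[0,0.008,0,-0.004,-0.7],[0,0.015,0,-0.008,-0.7],[0,0.015,0,-0.008,-0.7]]]'

```text
clock: 15.9
tool_pos: [0.4943, -0.2553, 0.0657]
orientation: [-180.0, -0.0, 1.7]
force: [-0.0, 0.5, -1.1]
opening: 0.0134
gripper_force: 0.3
```

Call:
carry_out --deltas '[[[0,0.005,0,0,-0.7],[0,0.01,0,0,-0.7],[0,0.01,0,0,-0.7]]]'

```text
clock: 16.2
tool_pos: [0.4943, -0.256, 0.0656]
orientation: [-179.9, -0.0, 1.6]
force: [-0.2, 9.3, 1.8]
opening: 0.0131
gripper_force: 4.9
```

Call:
carry_out --deltas '[[[0,0.005,0,0,-0.7],[0,0.01,0,0,-0.7],[0,0.01,0,0,-0.7]]]'

```text
clock: 16.5
tool_pos: [0.4942, -0.2566, 0.0655]
orientation: [-179.8, -0.0, 1.6]
force: [0.4, 19.6, 4.6]
opening: 0.0134
gripper_force: 9.7
```

Call:
carry_out --deltas '[[[0,-0.025,0,0,-0.7],[0,-0.025,0,0,-0.1],[0,-0.025,0,0,-0.1],[0,-0.025,0,0,-0.1],[0,-0.025,0,0,-0.1]]]'

```text
clock: 17.0
tool_pos: [0.494, -0.2547, 0.0657]
orientation: [180.0, 0.0, 1.7]
force: [-1.1, -0.2, 1.2]
opening: 0.0371
gripper_force: 0.0
```

Call:
carry_out --deltas '[[[0,0,-0.2,0,-0.1],[0,0,-0.4,0,-0.1],[0,0,-0.7,0,-0.1],[0,0,-0.9,0,-0.1],[0,0,-0.9,0,-0.1]]]'

```text
clock: 17.5
tool_pos: [0.4974, -0.256, 0.2537]
orientation: [179.7, -0.7, 1.7]
force: [0.2, -0.1, 0.1]
opening: 0.0396
gripper_force: 0.0
```

```bash
python3 - <<'E'
from h import *
s=ctrl.snapshot("scene")
cv2.imwrite("pics/c5.png",cv2.resize(s["color"][170:290,215:375],(800,600),interpolation=cv2.INTER_CUBIC)[...,::-1])
o=ctrl.get_obs();print(o["tool_pos"],o["force"],o["opening"],o["clock"])
for X in [(.555,-.254,.065),(.495,-.254,.089),(.536,.047,.122)]: print(proj(s,np.array(X)))
E
```

```text
[ 0.49588011 -0.25514864  0.24993149] [-0.82709171 -0.39333139 -1.5612783 ] 0.0394293764655758 17.55
[249.63187336 199.4749759 ]
[268.6612221  183.94029737]
[339.04957389 227.71806328]
```

View pics/c5.png

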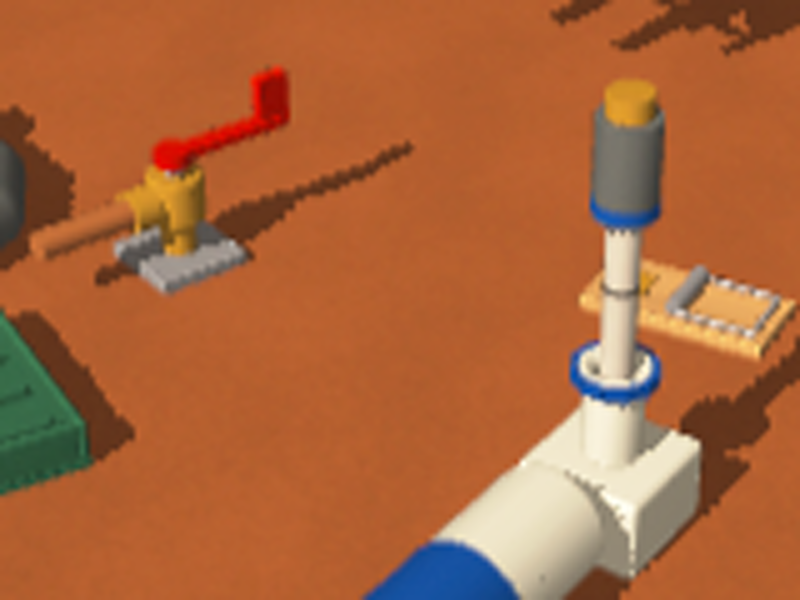

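The lever (crop (170,155) to (270,95)) lies in line with the pipe, opposite it, so the valve is fully open. The tube stands in the port with its mark still at row 228. I'm handing in.

```bash
python3 - <<'E'
from plant import ctrl
print(ctrl.close_job())
E
```

```text
the job is handed in; nothing more can be done
None
```

The job is handed in: the tube stands bottomed out in the port, 23 mm below the mouth with a highest force reading of about 24 N, and after letting go of it I swung the red lever to its open stop, finishing at 17.6 s.

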